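# Stroke the cuvette lids shut

## Task

Five white cuvette lids stand ajar in a curved row on the sprung carrier with the blue pad. With the shut fingertips, stroke lightly along the row, starting from the blue pad, so that the lids are shut flush one after another in that order, then move clear. Do not press the carrier down to its stop or lift it, do not touch the carrier with the black lids, and leave everything else where it is.

Things in the scene. Friction and masses are not known exactly. Their poses are not given: they have to be found in the camera images.
- row_start (a point): start of the curved row on the white-lidded carrier: the point on the row's centreline at the hinge of lid 1, at the height of the top of the shut lids (55 mm above the table when nothing presses on the carrier). Axes as row_mid. Just before it lies the pad
- row_mid (a point): middle of the same row (middle of lid 3), same height. Its axes are the carrier's: z up; y back along the row towards the start (the stroke goes towards -y here); x outward. The row's centreline is a level arc of radius 180 mm, its centre 180 mm from this point along -x; row_start to row_end spans 50 degrees of it. The carrier cannot slide or turn
- row_end (a point): end of the same row, just past the free edge of lid 5, same height; axes as row_mid. A grey pad 20 mm long, flush with the shut lids, follows it on the same arc. The shut lids and the pads are the highest parts of the carrier: nothing sticks up beside the row
- pad (a point): centre of the top of the blue landing pad (24 mm along the row, 28 mm across), flush with the shut lids, 13 mm before row_start on the same arc. Axes as row_mid
- tray (a joint): how far the white-lidded carrier is pressed down on its springs, m: 0 at rest, 0.010 at its stop, negative if it is pulled up. It sinks 1 mm for each 1.5 N
- lid1 (a joint): opening angle of white lid 1 (counted from the blue pad), rad: 0 shut and flush, starts ajar at 0.25 to 0.40, 0.55 at most. Each lid is 24 mm across the row, 28 mm along it, 3 mm thick, one each 10 degrees (31.4 mm) of the arc
- lid2 (a joint): opening angle of white lid 2 (counted from the blue pad), rad: 0 shut and flush, starts ajar at 0.25 to 0.40, 0.55 at most. Each lid is hinged on its edge nearer the blue pad, its other edge raised 7 to 11 mm, so a fingertip moving away from the pad rides up it and shuts it
- lid3 (a joint): opening angle of white lid 3 (counted from the blue pad), rad: 0 shut and flush, starts ajar at 0.25 to 0.40, 0.55 at most. About 1 N at the free edge moves it, and friction keeps it where it is left
- lid4 (a joint): opening angle of white lid 4 (counted from the blue pad), rad: 0 shut and flush, starts ajar at 0.25 to 0.40, 0.55 at most. Like lid 1
- lid5 (a joint): opening angle of white lid 5 (counted from the blue pad), rad: 0 shut and flush, starts ajar at 0.25 to 0.40, 0.55 at most. Like lid 1
- dark_carrier: the other carrier, same shape and size, with black lids standing ajar and a yellow pad at its start: not to be touched. Origin on the table under the middle of its row; axes as row_mid; about 200 mm long in y, 50 mm wide, 66 mm tall with its lids ajar
- vial: small clear sample vial with a red cap, 24 mm wide, 45 mm tall, standing in the gap between the two carriers; origin at the centre of its underside. Leave in place
- red_cap_a: loose red tube cap, 18 mm wide, 16 mm tall, at the near end of the gap between the carriers, on the left; origin at the centre of its underside. Leave in place
- red_cap_b: loose red tube cap, 18 mm wide, 16 mm tall, at the near end of the gap between the carriers, on the right; origin at the centre of its underside. Leave in place
- beaker: small glass beaker, 64 mm wide, 75 mm tall, beyond the carriers; origin at the centre of its underside. Leave in place
- reagent: white reagent bottle with a blue cap, 48 mm wide, 85 mm tall, beyond the carriers; origin at the centre of its underside. Leave in place
- tumbler: steel tumbler, 66 mm wide, 90 mm tall, beyond the carriers; origin at the centre of its underside. Leave in place
- swab_box: cardboard swab box, 60 x 100 x 40 mm, beyond the carriers, on the left; origin at the centre of its underside. Leave in place

How it is judged (in metres and radians):
On the way, in this order (a step that is already met when the one before it is completed fails the run):
1. white lid 1 is shut first (value of joint lid1 below 0.08 rad), for 0.1 s.
2. white lid 2 is shut next (value of joint lid2 below 0.08 rad), for 0.1 s.
3. white lid 3 is shut next (value of joint lid3 below 0.08 rad), for 0.1 s.
4. white lid 4 is shut next (value of joint lid4 below 0.08 rad), for 0.1 s.
5. white lid 5 is shut next (value of joint lid5 below 0.08 rad), for 0.1 s.
At the end, for the whole second after the job is handed in: all five white lids are shut to within 0.08 rad (about 2 mm at the free edge), and the carrier is back within 2 mm of its rest height (value of joint each of lid1, lid2, lid3, lid4, lid5 below 0.08 rad and value of joint tray between -0.002 and 0.002 m); the robot touches nothing.
It fails at once if the white-lidded carrier is pressed down to its stop (more than 9.5 mm, about 14 N) (value of joint tray above 0.0095 m).
It fails at once if the white-lidded carrier is pulled up by more than 4 mm (value of joint tray below -0.004 m).
It fails at once if the black-lidded carrier is touched (contact force between any of the fingers, the arm and dark_carrier above 0.3 N).
It fails at once if a bystander is moved or lifted by more than 15 mm (distance of any of vial, red_cap_a, red_cap_b, beaker, reagent, tumbler, swab_box from where it was at the start of the episode above 0.015 m).
It also fails if it takes over 48 s, if anything falls off the work surface, if the arm or the gripper's body presses on something with over 40 N, if the wrist force passes 120 N, or if a joint passes its speed limit or range.

## Robot

A 6-joint arm with a two-finger parallel gripper is mounted at the origin on the work surface. World frame = base frame: x ahead of the robot, y to its left, z up, the work surface at z = 0. Lengths are in mm, angles in rad, forces in N, time in s.
With the tool pointing down it reaches from about 275 to 1000 mm from the base axis. Payload 8.4 kg.
Tool frame: the origin (TCP) lies on the centre line of the jaws, within the pads' length; the fingertips stand r.tip_reach ahead of it and the grasp point (between the pads) lies 11 mm behind it (r.tip_reach is the distance from the TCP to the fingertips, in mm); z points along the fingers, y is the line along which they close (so a half turn about z gives the same grasp; the last joint's range is limited). The gripper opens to 85 mm and grips with 20 to 120 N. Pads are 22 mm wide; open, the fingers measure 114 mm over their backs; the gripper's body (76 mm by 85 mm) begins 54 mm behind the grasp point. The pads swing forward as they close: fully open they stand 13 mm farther back than shut.
Start: joints at [-0.002, 0.353, 1.633, -0, 1.155, -0.002], TCP at [625.002, -0, 239.281] pointing down, gripper open.
Joint ranges: [-2.63, 2.63], [-0.92, 2.1], [0.06, 2.66], [-1.3, 4.44], [0, 2.69], [-3.02, 3.02]. Speed limits (rad/s): [2.22, 2.22, 2.79, 3.14, 3.14, 3.14].

## Interface

Orientations are given as [roll, pitch, yaw] about the fixed x, y, z axes, in that order (R = Rz(yaw) Ry(pitch) Rx(roll)).
In Python, from rig import r gives the robot as it stands.
- The arm moves only by the tool carry_out, never from a script. Its argument "targets" is a list of rows, each an object with "dp": the shift along the tool's x, y, z in mm, a list of three; "yaw": the turn about the tool's z in degrees. A call has 1 to 12 rows; each row is the pose to reach, as a shift and turn from the pose commanded when the call began, along the tool's axes at that moment; what a row does not reach only later rows make up. A row lasts 1/8 s, in which the tool goes at most 62.5 mm and 10.7 degrees, less where a joint would pass 70% of its speed; a pose out of reach is approached as far as the arm can. A call with a gripper value outside its range is refused whole. "fingers" is the opening, from -1 (shut) to 1 (fully open), so that 0 is half open, set as the call begins (left out, the last holds). The fingers move at their own pace and stop on an object; "grip_force" is the grip in N (left out, the last holds). Time passes only in rows, so rows that repeat a pose let the fingers close. It gives the time, the measured TCP pose, the force, the opening and the grip force at its end, in the units of the state.
- r.sense(): the state, without advancing time (a new reading comes with each control period).
- r.grab_frame(name): name is "scene" or "side" or "wrist"; returns the picture (384x512x3 uint8, red, green, blue); there is no depth.
- r.get_calibration(name): a dict with "fx", "fy", "cx", "cy" (pixels), "rvec" (rotation vector, rad) and "tvec" (3), from world to camera coordinates, as OpenCV has them. Camera axes: x right, y down, z forward; pixel columns grow to the right and rows downward; lengths in mm; the calibration is good to about 2 mm. A picture is of the moment at which its call begins: read the wrist's pose just before it. get_calibration takes no time and is no camera call; for the wrist camera it gives the pose at the moment of the call.
- r.sign_off(): hands the job in; it is judged then, once.
The state is a dict: "clock": time; "qpos": joint angles; "qvel": joint speeds; "joint_efforts": joint torques, N m; "eef_pos": TCP position; "tcp_rot": TCP orientation; "contact_force": force on the tool from outside, world axes, zero at the start; "wrist_torque": the same for the moment, N m; "opening": opening from 0.0 (shut) to 1.0 (fully open); "grasp_force": force on a finger pad.
Only numpy, scipy, OpenCV 4.12 (cv2) and the standard library are available. Lean on these libraries where they do the work, as an engineer would, in place of code of your own. Each camera call takes 0.05 s, during which the arm holds its last target. There are 200 camera calls.

## Working session

There is one attempt and no reset: what is moved stays moved. The work goes in short steps, Python scripts to look and compute and a tool call to move; the robot and the scene stay as the last step left them, time stands still between calls to the robot, and variables do not carry over. Pictures are saved under pics/ and viewed, at most 10 in all, crops included, and the job is handed in when it is done.

Besides the shell and the picture viewer there is one more tool, called after "Call:" as a command line: name --argument value ..., lists and objects as JSON in quotes. carry_out: Moves the arm, as the interface text tells. Its arguments: {"type":"object","properties":{"targets":{"type":"array","items":{"type":"object","properties":{"dp":{"type":"array","items":{"type":"number"}},"yaw":{"type":"number"}}}},"fingers":{"type":"number"},"grip_force":{"type":"number"}},"required":["targets"]}

```bash
mkdir -p pics
python3 - <<'E'
from rig import r
import cv2,numpy as np
s=r.sense();print(s['clock'],s['eef_pos'],s['tcp_rot'],s['contact_force'],r.tip_reach)
for n in("scene","wrist"):
    c=r.get_calibration(n);print(n,c)
    cv2.imwrite(f"pics/{n}0.png",cv2.cvtColor(r.grab_frame(n),cv2.COLOR_RGB2BGR))
E
```

```text
0.0 [ 6.24527270e+02 -1.02977975e-02  2.38532632e+02] [-3.14017073e+00  1.57879986e-05  1.57078407e+00] [ 0.23806551 -0.25996244 -0.1137267 ] 8.0
scene {'fx': 392.12632619529563, 'fy': 392.12632619529563, 'cx': 256.24701797063585, 'cy': 194.5363651982022, 'rvec': array([ 1.75150304,  1.53056029, -0.79883046]), 'tvec': array([ -73.44505268, -272.93849441, 1408.47171537])}
wrist {'fx': 337.8258766072892, 'fy': 337.8258766072892, 'cx': 250.9507766073269, 'cy': 191.30189389513316, 'rvec': array([-2.88052826e+00,  1.96614733e-03,  3.13529196e-03]), 'tvec': array([-623.62757094,  -31.65557961,  378.65409835])}
```

View pics/scene0.png

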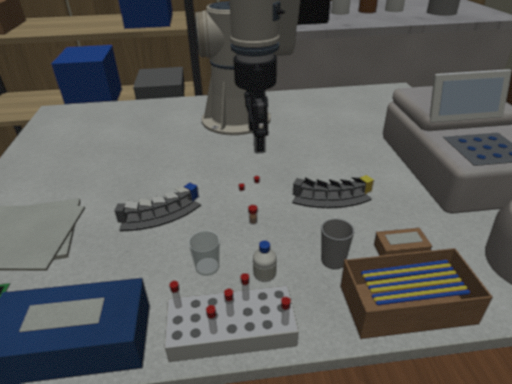

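View pics/wrist0.png

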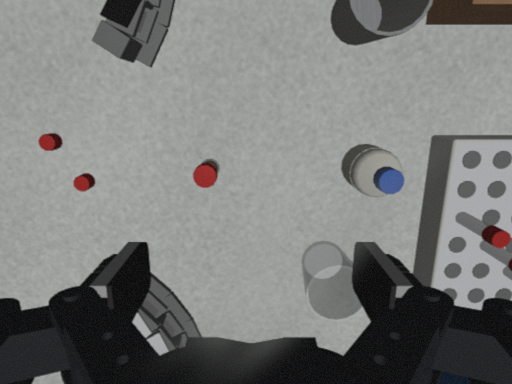

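The scene view shows the white-lid carrier with its blue pad at about (191,188) and its far end at about (121,213). In the wrist view it is only partly visible, at the lower left.

```bash
cat > h.py <<'E'
from rig import r
import cv2,numpy as np
def ray(c,uv,z):
    R=cv2.Rodrigues(c['rvec'])[0];C=-R.T@c['tvec']
    K=np.array([[c['fx'],0,c['cx']],[0,c['fy'],c['cy']],[0,0,1]])
    d=(R.T@np.linalg.inv(K)@np.c_[np.atleast_2d(uv),np.ones(len(np.atleast_2d(uv)))].T).T
    return C+d*((z-C[2])/d[:,2])[:,None]
def shot(n,f=None):
    c=r.get_calibration(n);im=cv2.cvtColor(r.grab_frame(n),cv2.COLOR_RGB2BGR)
    if f:cv2.imwrite("pics/"+f,im)
    return c,im
E
python3 - <<'E'
from h import *
c=r.get_calibration('scene')
print(ray(c,[(191,187),(158,207),(121,210)],55).round())
print(ray(c,[(332,185),(253,209)],50).round())
w=r.get_calibration('wrist');R=cv2.Rodrigues(w['rvec'])[0];print(-R.T@w['tvec'],R)
im=cv2.imread('pics/scene0.png')
cv2.imwrite('pics/sc_crop.png',cv2.resize(im[165:245,95:220],None,fx=6,fy=6,interpolation=cv2.INTER_CUBIC))
E
```

```text
[[ 490. -149.   55.]
 [ 560. -224.   55.]
 [ 559. -308.   55.]]
[[527. 198.  50.]
 [594.  -7.  50.]]
[624.49582813  66.13739757 372.82997641] [[ 0.99999698 -0.00162276 -0.00184666]
 [-0.00109114 -0.96611535  0.25810841]
 [-0.00220294 -0.25810561 -0.9661142 ]]
```

View pics/sc_crop.png

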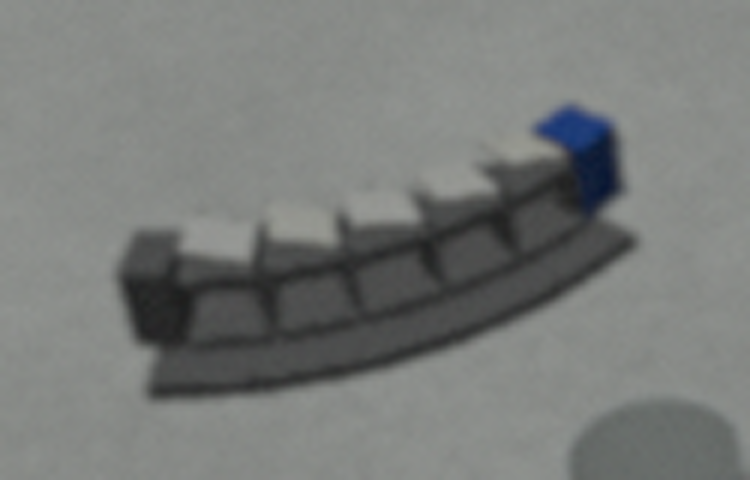

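The crop confirms the layout: the blue pad is nearest the robot, lids 1 to 5 curve away from it, and a grey pad closes the end. I'll shut the fingers and look from above.

Call:
carry_out --targets '[{"dp": [-50,-20,-5]},{"dp": [-100,-40,-10]},{"dp": [-150,-60,-20]},{"dp": [-200,-80,-30]},{"dp": [-250,-90,-30]},{"dp": [-250,-90,-30]},{"dp": [-250,-90,-30]},{"dp": [-250,-90,-30]}]' --fingers -1 --grip_force 20

```text
schema error: expected keys dp, yaw
```

Run:
```python
from h import *
s=r.sense();print(s['clock'],s['eef_pos'],s['tcp_rot'],s['contact_force'],s['opening'])
c,im=shot('wrist','w1.png')
np.save('c1.npy',c,allow_pickle=True)
hsv=cv2.cvtColor(im,cv2.COLOR_BGR2HSV)
m=cv2.inRange(hsv,(105,120,50),(130,255,255))
n,l,st,ce=cv2.connectedComponentsWithStats(m)
for i in range(1,n):
    if st[i,4]>60:print('blue',st[i],ce[i],ray(c,ce[i],55).round(1))
cv2.imwrite('pics/w1b.png',cv2.resize(im[0:300,100:460],None,fx=2,fy=2,interpolation=cv2.INTER_CUBIC))
```

```text
0.1 [6.24598452e+02 1.57466325e-02 2.38645644e+02] [-3.14037599e+00  1.57751378e-05  1.57083474e+00] [-0.03078732  1.19233442  0.6655588 ] 1.0053395371018308
blue [379 169  24  24 446] [390.49775785 180.8161435 ] [[758.5  -8.5  55. ]]
```

View pics/w1b.png

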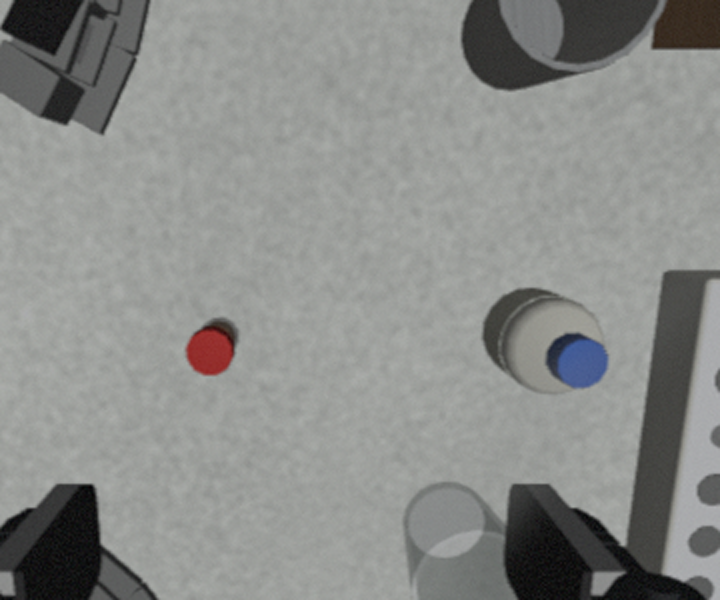

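The move was refused because every row needs a yaw, so this picture shows the old view with no change. Sending it again with yaw.

Call:
carry_out --targets '[{"dp": [-50,-20,-5],"yaw": 0},{"dp": [-100,-40,-10],"yaw": 0},{"dp": [-150,-60,-20],"yaw": 0},{"dp": [-200,-80,-30],"yaw": 0},{"dp": [-250,-90,-30],"yaw": 0},{"dp": [-250,-90,-30],"yaw": 0},{"dp": [-250,-90,-30],"yaw": 0},{"dp": [-250,-90,-30],"yaw": 0}]' --fingers -1 --grip_force 20

```text
clock: 1.15
eef_pos: [535.2, -248.8, 269.1]
tcp_rot: [-3.141, -0.0, 1.572]
contact_force: [0.0, 0.1, 0.5]
opening: 0.0
grasp_force: 0.0
```

Run:
```python
from h import *
s=r.sense();print(s['clock'],s['eef_pos'],s['tcp_rot'],s['contact_force'],s['opening'])
c,im=shot('wrist','w2.png')
np.save('c2.npy',c,allow_pickle=True)
hsv=cv2.cvtColor(im,cv2.COLOR_BGR2HSV)
m=cv2.inRange(hsv,(105,120,50),(130,255,255))
n,l,st,ce=cv2.connectedComponentsWithStats(m)
for i in range(1,n):
    if st[i,4]>60:
        print('blue',st[i],ce[i],ray(c,ce[i],55).round(1))
cv2.imwrite('pics/w2b.png',cv2.resize(im[0:300,60:460],None,fx=2,fy=2,interpolation=cv2.INTER_CUBIC))
```

```text
1.15 [ 535.23563001 -248.83953901  269.06277029] [-3.14123275e+00 -4.83891387e-04  1.57203437e+00] [0.03392395 0.10271444 0.47569771] 0.00030200986530812534
blue [179  49  37  38 732] [196.67213115  67.58469945] [[ 481.8 -151.2   55. ]]
blue [ 481  190   31  163 2606] [501.03146585 292.90291635] [[ 824.4 -397.6   55. ]]
```

View pics/w2b.png

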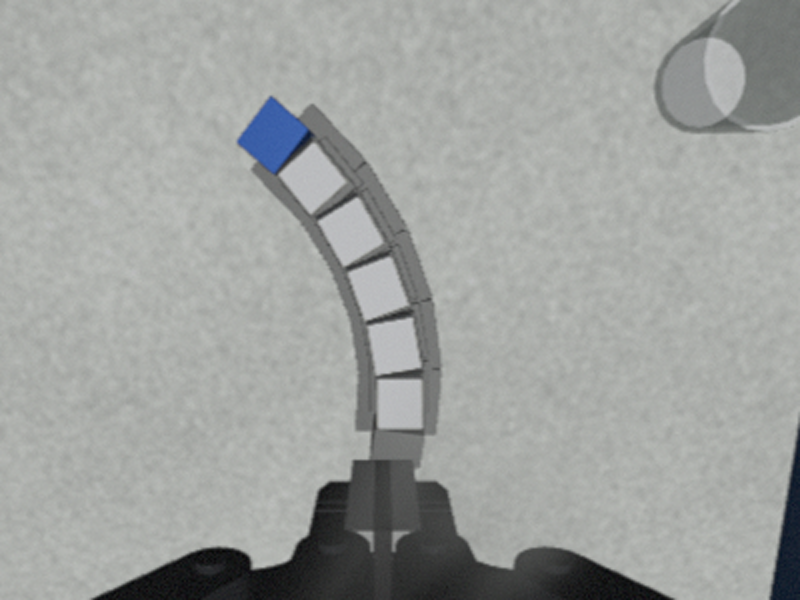

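The picture shows the full row: blue pad at crop (273,135), lids curving down to lid 5 at (400,404), then the grey pad at (397,445). Next I'll fit the known arc to the pad centre and the hinge edges.

Run:
```python
from h import *
from scipy.optimize import least_squares
c=np.load('c2.npy',allow_pickle=True).item();im=cv2.imread('pics/w2.png');hsv=cv2.cvtColor(im,cv2.COLOR_BGR2HSV)
def quads(m,lo,hi):
    out=[]
    for k in cv2.findContours(m,cv2.RETR_EXTERNAL,cv2.CHAIN_APPROX_NONE)[0]:
        if lo<cv2.contourArea(k)<hi: out.append(cv2.boxPoints(cv2.minAreaRect(k)))
    return out
m=cv2.inRange(hsv,(105,120,50),(130,255,255));m[:,300:]=0
pad=quads(m,400,1500)
w=cv2.inRange(hsv,(0,0,190),(180,40,255));w[240:]=0;w[:,:170]=0;w[:,300:]=0
w=cv2.morphologyEx(w,cv2.MORPH_OPEN,np.ones((3,3)))
L=sorted(quads(w,200,1500),key=lambda q:q[:,1].mean())
P=[ray(c,pad[0].mean(0),55)[0,:2]];A=[-13/180]
prev=pad[0].mean(0)
print(len(pad),len(L))
for i,q in enumerate(L):
    o=np.argsort(np.linalg.norm(q-prev,axis=1));h=q[o[:2]].mean(0);prev=q.mean(0)
    P.append(ray(c,h,55)[0,:2]);A.append(np.radians(10*i)+1.5/180)
    print(q.mean(0).round(1),cv2.minAreaRect(q)[1],P[-1].round(1))
P=np.array(P);A=np.array(A)
# clockwise travel: pos = C+180*(cos(t0-a),sin(t0-a))
f=lambda x:(P-x[:2]-180*np.c_[np.cos(x[2]-A),np.sin(x[2]-A)]).ravel()
s=least_squares(f,[370,-280,.8]);print(s.x,np.degrees(s.x[2]));print(s.fun.reshape(-1,2).round(1))
for a in (-13/180,0,.4363,.8727,.8727+10/180):
    t=s.x[2]-a;print((s.x[:2]+180*np.array([np.cos(t),np.sin(t)])).round(1),np.degrees(t).round(1))
```

```text
1 0
[ 363.79315116 -287.34005847    0.78598718] 45.03374795842972
[[-0. -0.]]
[ 481.5 -151.1] 49.2
[ 491. -160.] 45.0
[ 532.9 -225.7] 20.0
[ 543.1 -302.9] -5.0
[ 542.  -312.9] -8.2
```

```bash
cat > fit.py <<'E'
from h import *
from scipy.optimize import least_squares
c=np.load('c2.npy',allow_pickle=True).item();im=cv2.imread('pics/w2.png');hsv=cv2.cvtColor(im,cv2.COLOR_BGR2HSV)
print(hsv[202,260],hsv[140,250],hsv[88,216],hsv[150,150])
def quads(m,lo,hi):
    return [cv2.boxPoints(cv2.minAreaRect(k)) for k in cv2.findContours(m,cv2.RETR_EXTERNAL,cv2.CHAIN_APPROX_NONE)[0] if lo<cv2.contourArea(k)<hi]
m=cv2.inRange(hsv,(105,120,50),(130,255,255));m[:,300:]=0
pad=quads(m,400,1500)
V=int(hsv[202,260,2])-14
w=cv2.inRange(hsv,(0,0,V),(180,60,255));w[240:]=0;w[:,:170]=0;w[:,300:]=0
w=cv2.morphologyEx(w,cv2.MORPH_OPEN,np.ones((5,5)))
L=sorted(quads(w,200,1500),key=lambda q:q[:,1].mean())
P=[ray(c,pad[0].mean(0),55)[0,:2]];A=[-13/180]
prev=pad[0].mean(0)
print(len(pad),len(L))
for i,q in enumerate(L):
    o=np.argsort(np.linalg.norm(q-prev,axis=1));h=q[o[:2]].mean(0);prev=q.mean(0)
    P.append(ray(c,h,55)[0,:2]);A.append(np.radians(10*i)+1/180)
    print(q.mean(0).round(1),cv2.minAreaRect(q)[1],P[-1].round(1))
P=np.array(P);A=np.array(A)
f=lambda x:(P-x[:2]-180*np.c_[np.cos(x[2]-A),np.sin(x[2]-A)]).ravel()
s=least_squares(f,[370,-280,.8]);print(s.x,np.degrees(s.x[2]));print(s.fun.reshape(-1,2).round(1).tolist())
for a in (-13/180,0,.4363,.8727,.8727+10/180):
    t=s.x[2]-a;print((s.x[:2]+180*np.array([np.cos(t),np.sin(t)])).round(1),np.degrees(t).round(1))
E
python3 fit.py
```

```text
[113   5 189] [ 98   5 191] [113   5 191] [ 70   4 181]
1 12
[218.5  14.5] (29.0, 35.0) [ 503.9 -116.8]
[269.9  86.4] (17.258228302001953, 29.41741943359375) [ 551.5 -160.8]
[215.8  88.7] (24.839157104492188, 23.302715301513672) [ 508.8 -163.8]
[185.7 110.1] (41.679534912109375, 30.351238250732422) [ 484.3 -190.3]
[234.9 115.7] (25.381793975830078, 22.809324264526367) [ 508.5 -202.6]
[285. 126.] (44.0, 28.0) [ 554.9 -207.1]
[188.2 142.5] (38.07865524291992, 21.830102920532227) [ 489.5 -226.2]
[248.5 143.9] (25.29249382019043, 22.06365966796875) [ 521.4 -229. ]
[256.7 172.8] (24.82425880432129, 21.53627586364746) [ 538.5 -242.5]
[259.  201.5] (23.0, 20.0) [ 543.1 -274.2]
[221. 215.] (48.0, 30.0) [ 518.3 -302.3]
[193.8 228.5] (41.44190979003906, 28.07354164123535) [ 482.  -305.4]
[ 369.95997408 -227.97443029    0.98494926] 56.4334355687492
[[23.1, -79.9], [33.6, -38.2], [56.8, -62.5], [-6.5, -41.9], [-47.3, -41.6], [-34.4, -24.6], [6.0, 1.7], [-60.1, 14.0], [-23.3, 42.2], [3.9, 58.4], [23.8, 54.1], [18.6, 50.4], [5.9, 68.0]]
[458.4 -71.2] 60.6
[469.5 -78. ] 56.4
[ 523.5 -134.1] 31.4
[ 548.8 -207.8] 6.4
[ 549.7 -217.8] 3.2
```

```bash
sed -i 's/^print(len(pad)/L=[q for q in L if 19<min(cv2.minAreaRect(q)[1]) and max(cv2.minAreaRect(q)[1])<27]\nprint(len(pad)/' fit.py; python3 fit.py
```

```text
[113   5 189] [ 98   5 191] [113   5 191] [ 70   4 181]
1 5
[215.8  88.7] (24.839157104492188, 23.302715301513672) [ 492.3 -161.9]
[234.9 115.7] (25.381793975830078, 22.809324264526367) [ 512.  -186.2]
[248.5 143.9] (25.29249382019043, 22.06365966796875) [ 527.8 -213.1]
[256.7 172.8] (24.82425880432129, 21.53627586364746) [ 538.5 -242.5]
[259.  201.5] (23.0, 20.0) [ 543.1 -274.2]
[ 363.80042548 -287.78911686    0.78227709] 44.82117549701142
[[-0.5, 0.9], [0.1, -0.2], [-0.1, -0.4], [0.2, 0.1], [0.4, 0.2], [-0.1, -0.6]]
[ 482. -152.] 49.0
[ 491.5 -160.9] 44.8
[ 533.1 -226.7] 19.8
[ 543.1 -304. ] -5.2
[ 541.9 -314. ] -8.4
```

The fit is good, with residuals under 1 mm. The arc centre is (363.8,-287.8), the pad centre (482,-152), and the row runs from 44.8° to -5.2°. I'll move above the pad and turn the tool's x axis to point radially, so the 22 mm pad width lies across the row.

Call:
carry_out --targets '[{"dp": [16,-9,0],"yaw": 6},{"dp": [40,-22,30],"yaw": 12},{"dp": [65,-35,70],"yaw": 20},{"dp": [85,-46,110],"yaw": 28},{"dp": [98,-53,145],"yaw": 36},{"dp": [98,-53,165],"yaw": 41},{"dp": [98,-53,174],"yaw": 41},{"dp": [98,-53,174],"yaw": 41},{"dp": [98,-53,174],"yaw": 41}]' --fingers -1

```text
clock: 2.33
eef_pos: [482.8, -152.2, 96.1]
tcp_rot: [3.14, -0.001, 0.856]
contact_force: [-0.7, -0.5, 0.6]
opening: 0.005
grasp_force: 0.0
```

Run:
```python
from h import *
s=r.sense();print(s['clock'],s['eef_pos'],s['tcp_rot'],s['contact_force'],s['opening'],s['qpos'])
c,im=shot('wrist')
cv2.imwrite('pics/w3.png',im)
```

```text
2.325 [ 482.7531156  -152.17017721   96.08813575] [ 3.14031731e+00 -5.28760770e-04  8.56411939e-01] [-0.69677921 -0.5410006   0.62068477] 0.004667671558441368 [-3.08306345e-01  3.63243513e-01  2.00391352e+00 -2.57960166e-05
  7.73055124e-01  4.06096832e-01]
```

View pics/w3.png

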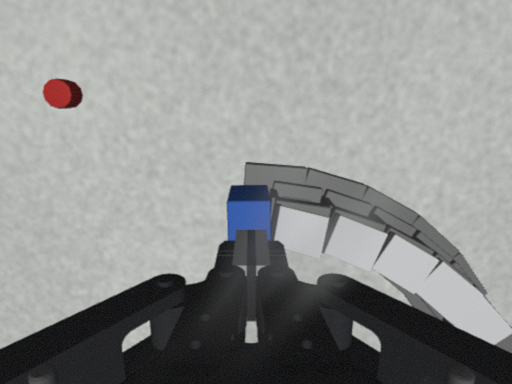

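The tips sit centred over the blue pad, at about (250,235). Tool y now points forward along the row, so I'll descend gently.

Call:
carry_out --targets '[{"dp": [0,-2,15],"yaw": 0},{"dp": [0,-2,26],"yaw": 0},{"dp": [0,-2,30],"yaw": 0},{"dp": [0,-2,32],"yaw": 0},{"dp": [0,-2,34],"yaw": 0},{"dp": [0,-2,34],"yaw": 0},{"dp": [0,-2,34],"yaw": 0},{"dp": [0,-2,34],"yaw": 0}]'

```text
clock: 3.38
eef_pos: [480.4, -150.7, 61.5]
tcp_rot: [3.142, 0.0, 0.855]
contact_force: [-1.3, -0.2, 1.2]
opening: 0.002
grasp_force: 1.2
```

Run:
```python
from h import *
s=r.sense();print(s['clock'],s['eef_pos'],s['contact_force'])
C=np.array([363.8,-287.8]);t0=49+2/3.14159*1  # landed angle, deg (2 mm before pad centre)
x=np.array([np.cos(np.radians(49)),np.sin(np.radians(49))]);y=np.array([x[1],-x[0]])
p=lambda t:C+180*np.array([np.cos(np.radians(t)),np.sin(np.radians(t))])
p0=p(49)-2*y
for a in np.arange(0,65,2.5):
    t=49-a;d=p(t)-p0;print(a,(d@x).round(1),(d@y).round(1))
```

```text
3.375 [ 480.4444815  -150.6704802    61.45235121] [-1.28576747 -0.16754834  1.15930596]
0.0 -0.0 2.0
2.5 -0.2 9.9
5.0 -0.7 17.7
7.5 -1.5 25.5
10.0 -2.7 33.3
12.5 -4.3 41.0
15.0 -6.1 48.6
17.5 -8.3 56.1
20.0 -10.9 63.6
22.5 -13.7 70.9
25.0 -16.9 78.1
27.5 -20.3 85.1
30.0 -24.1 92.0
32.5 -28.2 98.7
35.0 -32.6 105.2
37.5 -37.2 111.6
40.0 -42.1 117.7
42.5 -47.3 123.6
45.0 -52.7 129.3
47.5 -58.4 134.7
50.0 -64.3 139.9
52.5 -70.4 144.8
55.0 -76.8 149.4
57.5 -83.3 153.8
60.0 -90.0 157.9
62.5 -96.9 161.7
```

Contact is light and the height matches. Now the stroke, starting about 1.5 mm deeper and going as far as lid 1.

Call:
carry_out --targets '[{"dp": [0,0,1],"yaw": 0},{"dp": [0,2,1.5],"yaw": 0},{"dp": [-0.1,6,1.5],"yaw": 1.2},{"dp": [-0.2,9.9,1.5],"yaw": 2.5},{"dp": [-0.4,13.8,1.5],"yaw": 3.8},{"dp": [-0.7,17.7,1.5],"yaw": 5},{"dp": [-1.1,21.6,1.5],"yaw": 6.2},{"dp": [-1.5,25.5,1.5],"yaw": 7.5},{"dp": [-2.1,29.4,1.5],"yaw": 8.8},{"dp": [-2.7,33.3,1.5],"yaw": 10},{"dp": [-3.5,37.2,1.5],"yaw": 11.2},{"dp": [-4.3,41,1.5],"yaw": 12.5}]'

```text
clock: 4.88
eef_pos: [508.8, -181.0, 59.8]
tcp_rot: [-3.142, -0.0, 0.636]
contact_force: [-2.3, 3.4, 4.1]
opening: -0.005
grasp_force: 2.9
```

Run:
```python
from h import *
s=r.sense();print(s['clock'],s['eef_pos'],s['contact_force'])
p=s['eef_pos'][:2]-[363.8,-287.8];print(np.hypot(*p),np.degrees(np.arctan2(p[1],p[0])))
c,im=shot('side');a,b=im,shot('wrist')[1]
cv2.imwrite('pics/s4.png',np.hstack([cv2.resize(a,(400,300)),cv2.resize(b,(400,300))]))
C=np.array([363.8,-287.8]);T=36.5
x=np.array([np.cos(np.radians(T)),np.sin(np.radians(T))]);y=np.array([x[1],-x[0]])
q=lambda t:C+180*np.array([np.cos(np.radians(t)),np.sin(np.radians(t))])
for a in np.arange(0,20,1.25):
    d=q(T-a)-q(T);print(a,(d@x).round(1),(d@y).round(1))
```

```text
4.875 [ 508.76401651 -181.00765927   59.79157356] [-2.28952661  3.38803052  4.06890904]
180.0532424620968 36.37839549879399
0.0 0.0 0.0
1.25 -0.0 3.9
2.5 -0.2 7.9
3.75 -0.4 11.8
5.0 -0.7 15.7
6.25 -1.1 19.6
7.5 -1.5 23.5
8.75 -2.1 27.4
10.0 -2.7 31.3
11.25 -3.5 35.1
12.5 -4.3 39.0
13.75 -5.2 42.8
15.0 -6.1 46.6
16.25 -7.2 50.4
17.5 -8.3 54.1
18.75 -9.6 57.9
```

View pics/s4.png

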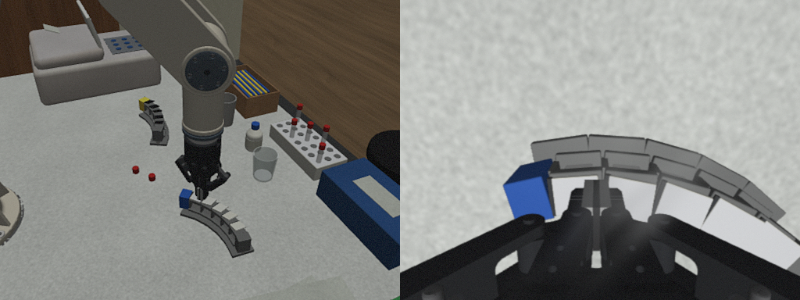

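The arm tracks the arc to within 0.1 mm at about 4 N. In the wrist view (right half), lid 1 lies flat behind the tips. The next 10° covers lid 2.

Call:
carry_out --targets '[{"dp": [0,3.9,0],"yaw": 1.2},{"dp": [-0.2,7.9,0],"yaw": 2.5},{"dp": [-0.4,11.8,0],"yaw": 3.8},{"dp": [-0.7,15.7,0],"yaw": 5},{"dp": [-1.1,19.6,0],"yaw": 6.2},{"dp": [-1.5,23.5,0],"yaw": 7.5},{"dp": [-2.1,27.4,0],"yaw": 8.8},{"dp": [-2.7,31.3,0],"yaw": 10},{"dp": [-2.7,31.3,0],"yaw": 10},{"dp": [-2.7,31.3,0],"yaw": 10}]'

```text
clock: 6.22
eef_pos: [525.2, -207.9, 59.8]
tcp_rot: [3.141, -0.0, 0.462]
contact_force: [-1.5, 0.9, 4.7]
opening: 0.003
grasp_force: 2.7
```

Call:
carry_out --targets '[{"dp": [0,3.9,0],"yaw": 1.2},{"dp": [-0.2,7.9,0],"yaw": 2.5},{"dp": [-0.4,11.8,0],"yaw": 3.8},{"dp": [-0.7,15.7,0],"yaw": 5},{"dp": [-1.1,19.6,0],"yaw": 6.2},{"dp": [-1.5,23.5,0],"yaw": 7.5},{"dp": [-2.1,27.4,0],"yaw": 8.8},{"dp": [-2.7,31.3,0],"yaw": 10},{"dp": [-2.7,31.3,0],"yaw": 10},{"dp": [-2.7,31.3,0],"yaw": 10}]'

```text
clock: 7.48
eef_pos: [536.7, -237.1, 59.8]
tcp_rot: [3.141, 0.0, 0.287]
contact_force: [-1.4, 2.1, 5.2]
opening: 0.002
grasp_force: 2.9
```

Call:
carry_out --targets '[{"dp": [0,3.9,0],"yaw": 1.2},{"dp": [-0.2,7.9,0],"yaw": 2.5},{"dp": [-0.4,11.8,0],"yaw": 3.8},{"dp": [-0.7,15.7,0],"yaw": 5},{"dp": [-1.1,19.6,0],"yaw": 6.2},{"dp": [-1.5,23.5,0],"yaw": 7.5},{"dp": [-2.1,27.4,0],"yaw": 8.8},{"dp": [-2.7,31.3,0],"yaw": 10},{"dp": [-2.7,31.3,0],"yaw": 10},{"dp": [-2.7,31.3,0],"yaw": 10}]'

```text
clock: 8.72
eef_pos: [542.9, -267.9, 59.8]
tcp_rot: [3.141, -0.0, 0.113]
contact_force: [-1.2, 2.2, 5.0]
opening: -0.003
grasp_force: 2.8
```

Call:
carry_out --targets '[{"dp": [0,3.9,0],"yaw": 1.2},{"dp": [-0.2,7.9,0],"yaw": 2.5},{"dp": [-0.4,11.8,0],"yaw": 3.8},{"dp": [-0.7,15.7,0],"yaw": 5},{"dp": [-1.1,19.6,0],"yaw": 6.2},{"dp": [-1.5,23.5,0],"yaw": 7.5},{"dp": [-2.1,27.4,0],"yaw": 8.8},{"dp": [-2.7,31.3,0],"yaw": 10},{"dp": [-3.5,35.1,0],"yaw": 11.2},{"dp": [-4.3,39,0],"yaw": 12.5},{"dp": [-5.2,42.8,0],"yaw": 13.8},{"dp": [-5.2,42.8,0],"yaw": 13.8}]'

```text
clock: 10.22
eef_pos: [542.6, -311.3, 59.8]
tcp_rot: [3.141, -0.0, -0.128]
contact_force: [-0.8, -1.3, 4.8]
opening: -0.001
grasp_force: 2.4
```

The tips are on the grey pad. I'll lift straight up and move back for a check.

Call:
carry_out --targets '[{"dp": [-5.2,0,-3],"yaw": 0},{"dp": [0,0,-15],"yaw": 0},{"dp": [0,0,-50],"yaw": 0},{"dp": [-10,-20,-90],"yaw": 0},{"dp": [-25,-40,-130],"yaw": 0},{"dp": [-40,-60,-165],"yaw": 0},{"dp": [-50,-80,-180],"yaw": 0},{"dp": [-50,-80,-180],"yaw": 0},{"dp": [-50,-80,-180],"yaw": 0},{"dp": [-50,-80,-180],"yaw": 0}]'

```text
clock: 11.48
eef_pos: [503.0, -225.5, 238.9]
tcp_rot: [-3.141, 0.001, -0.128]
contact_force: [-0.3, -0.8, -0.8]
opening: -0.005
grasp_force: 0.0
```

Run:
```python
from h import *
s=r.sense();print(s['clock'],s['eef_pos'],s['contact_force'])
a=shot('side')[1];b=shot('wrist')[1]
a=cv2.resize(a[220:340,210:340],(400,370),interpolation=cv2.INTER_CUBIC)
b=cv2.resize(b[:300],(400,370)) if 0 else cv2.resize(b,(400,300))
cv2.imwrite('pics/s5.png',np.hstack([a,np.vstack([b,np.zeros((70,400,3),np.uint8)])]))
```

```text
11.475 [ 503.0478412  -225.45969882  238.94148479] [-0.32337031 -0.80089187 -0.81966367]
```

View pics/s5.png

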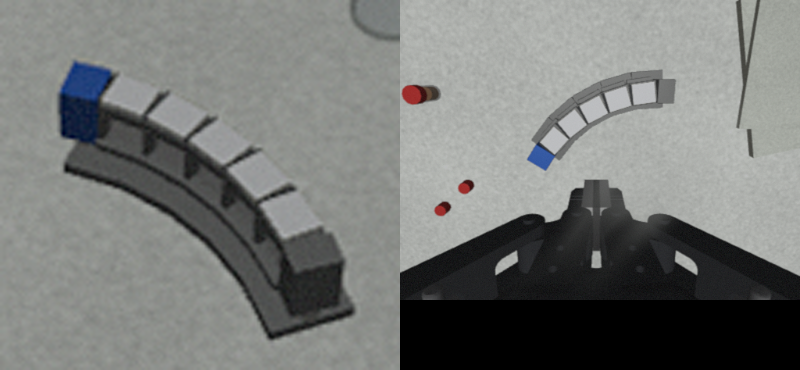

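The side view (left half) shows all five lids flush and level with both pads. The robot is clear of everything, so I'm handing in.

```bash
python3 -c "
from rig import r
print(r.sign_off())"
```

```text
the job is handed in; nothing more can be done
None
```

I stroked the five white lids in order from the blue pad with about 5 N. The last pictures show all five flush and the arm clear, and the job is handed in; sign-off returned no verdict.

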